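# Lift a stencilled test tile out of its nest with the pedal

## Task

The teal test tile in the stencilling nest is finished. Press the nest's pedal right down to its stop, so that the spring bolt catches it and the tile stays lifted out; then take the tile by its edges and set it down gently, glazed face up, on the ware board that already holds the red and the cream tile, well inside the board's edge and clear of those two, which must stay where they are. Leave the pedal caught down, ready for the next tile.

Things in the scene. Friction and masses are not known exactly. Their poses are not given: they have to be found in the camera images.
- nest: Stencilling nest, fixed to the table: dark blue-green base plate 295 x 116 x 10 mm, a square aluminium table on four posts at its +x end, a black pedal at its -x end. Origin: level with the work surface, on the nest's long axis; x runs from the pedal to the tile, z up.
- nest_top (a point): Centre of the square opening (50 mm) in the nest's aluminium table (100 x 100 mm), level with the table's top, 82 mm above the work surface; at x = 80 mm in the nest's frame. The tile lies flush in this opening on a lift plate.
- pedal (a joint): Pedal angle, rad: 0 = up (sprung), 0.30 = down at its stop. Released from the stop it rises to about 0.27, where the bolt holds it; let go before the bolt snaps over, it springs back to 0. The pad takes 4 N at first and up to 13 N on the way as the bolt gives; over 15 N means the stop. It raises the lift plate under the tile 16 mm at the stop, 15 mm when caught.
- pedal_pad (a point): Centre of the top of the pedal's ribbed black pad, 56 (nest x) x 62 mm, 100 mm from its hinge (along the nest's y, at x = 25 mm, 40 mm up). Pedal up: at x = -73 mm in the nest's frame, 62 mm above the work surface, the pad sloping up 0.15 rad away from the tile. At the stop: x = -75 mm, 33 mm up.
- bolt_nose (a point): Tip of the brass spring bolt that snaps over the pedal's toe at the stop: bevelled on top, 16 mm wide, 27 to 48 mm above the work surface, tip at x = -107 mm in the nest's frame. It slides in a painted block 24 x 36 mm, 56 mm high, at x = -147 to -123 mm; a black knob behind it releases it.
- tile: Teal glazed test tile, 46 x 46 x 8 mm. Origin: centre of its underside; z points out of its glazed face. At first it lies square and flush in the nest, its underside 73 mm above the work surface; with the pedal caught its underside is about 88 mm up, 6 mm clear of the nest's top.
- board: Brown ware board lying on the table near the nest, holding only the red and the cream tile (a second such board, with pots and brushes, stands farther back and is not used), 325 mm (its x) by 285 mm (its y), 6 mm thick. Origin: centre of its underside.
- tile_red: Red glazed test tile, 46 x 46 x 8 mm, already on the board. Origin: centre of its underside.
- tile_cream: Cream glazed test tile, 46 x 46 x 8 mm, already on the board. Origin: centre of its underside.
Not all that is in view belongs to the job. Leave any green or orange look-alike of the tile_cream alone.

How it is judged:
By the outcome, as a careful person would: the job done as asked, in the order asked, and still so for the second after the job is handed in, with the robot touching nothing.
It also fails if it takes over 48 s, if anything falls off the work surface, if the arm or the gripper's body presses on something with over 40 N, if the wrist force passes 120 N, or if a joint passes its speed limit or range.

## Robot

A 6-joint arm with a two-finger parallel gripper is mounted at the origin on a cart in front of the work surface, level with it; the furniture and walls round the work are solid. World frame = base frame: x ahead of the robot, y to its left, z up, the work surface at z = 0. Lengths are in mm, angles in rad, forces in N, time in s.
With the tool pointing down it reaches from about 425 to 950 mm from the base axis. Payload 3.5 kg.
Tool frame: the origin (TCP) lies at the very end of the fingers, on their centre line; the grasp point (between the pads) lies 19 mm behind it (env.hold_point_z is the z of the grasp point in the tool frame, in mm); z points along the fingers, y is the line along which they close (so a half turn about z gives the same grasp; the last joint's range is limited). The gripper opens to 85 mm and grips with 20 to 120 N. Pads are 22 mm wide; open, the fingers measure 114 mm over their backs; the gripper's body (76 mm by 85 mm) begins 54 mm behind the grasp point. The pads swing forward as they close: fully open they stand 13 mm farther back than shut.
Start: joints at [-1.314, 0.286, 1.577, -0, 1.279, -0.15], TCP at [267.1, -619.89, 231.325] pointing down, gripper open.
Joint ranges: [-2.77, 2.77], [-0.9, 2.22], [0.21, 2.48], [-1.53, 4.67], [0.24, 2.81], [-2.84, 2.84]. Speed limits (rad/s): [2.79, 2.79, 3.14, 3.14, 3.14, 3.14].

## Interface

Orientations are given as a unit quaternion [w, x, y, z].
In Python, from plant import env gives the robot as it stands.
- The arm moves only by the tool step_arm, never from a script. Its argument "deltas" is a list of rows, each a list of 7 numbers: the shift along the tool's x, y, z in m, then the turn, a rotation vector about the tool's x, y, z in degrees, then the finger opening in m, from 0 to 0.0854. A call has exactly 10 rows; each row shifts and turns the commanded pose from where the row before left it, along the tool's axes as they then stand; what a row does not reach is not made up. A row lasts 1/8 s, in which the tool goes at most 62.5 mm and 10.7 degrees, less where a joint would pass 70% of its speed; a pose out of reach is approached as far as the arm can. A call with a gripper value outside its range is refused whole. The fingers move at their own pace and stop on an object; "newtons" is the grip in N (left out, the last holds). Time passes only in rows, so rows that do not move let the fingers close, or fill a call up. It gives the time, the measured TCP pose, the force, the opening and the grip force at its end, in the units of the state.
- env.observe(): the state, without advancing time (a new reading comes with each control period).
- env.capture(name): name is "scene" or "side" or "wrist"; returns the picture (384x512x3 uint8, red, green, blue); there is no depth.
- env.camera_params(name): a dict with "mtx" (3x3 intrinsics, pixels), "pose" (4x4, takes a point from camera to world coordinates). Camera axes: x right, y down, z forward; pixel columns grow to the right and rows downward; lengths in mm; the calibration is good to about 2 mm. A picture is of the moment at which its call begins: read the wrist's pose just before it. camera_params takes no time and is no camera call; for the wrist camera it gives the pose at the moment of the call.
- env.close_job(): hands the job in; it is judged then, once.
Trained networks look in the newest picture that a camera, given by its name, has taken for a name from the list of things; names that differ only in an ending like _2 or _b are one class to them, and where a whole thing is asked for, a point or a joint stands for the part that bears it (a point fixed in the world has none). Each returns a list of dicts, best first, with "conf" (0 to 1); they miss things now and then, are a little off and sometimes report something else, mostly with a low value. They report only what shows in the picture. A call takes as long as a camera call. They do not tell look-alikes from the thing itself.
- env.outline_of(camera, name): "mask" (384x512 bool, what is visible of it).
- env.place_of(camera, name): "position" ([x, y, z] in mm, in world coordinates, good to about 4 mm: a listed point, or the origin of a listed thing).
The state is a dict: "clock": time; "qpos": joint angles; "joint_vel": joint speeds; "effort": joint torques, N m; "tcp_pos": TCP position; "eef_rot": TCP orientation; "contact_force": force on the tool from outside, world axes, zero at the start; "torque": the same for the moment, N m; "grip_width": opening from 0.0 (shut) to 1.0 (fully open); "grasp_force": force on a finger pad.
Only numpy, scipy, OpenCV 4.12 (cv2) and the standard library are available. Lean on these libraries where they do the work, as an engineer would, in place of code of your own. Each camera call takes 0.05 s, during which the arm holds its last target. There are 200 camera calls.

## Working session

There is one attempt and no reset: what is moved stays moved. The work goes in short steps, Python scripts to look and compute and a tool call to move; the robot and the scene stay as the last step left them, time stands still between calls to the robot, and variables do not carry over. Pictures are saved under pics/ and viewed, at most 10 in all, crops included, and the job is handed in when it is done.

Besides the shell and the picture viewer there is one more tool, called after "Request:" as name(argument=value, ...) on one line, values as JSON. step_arm: Moves the arm, as the interface text tells. Its arguments: {"type":"object","properties":{"deltas":{"type":"array"},"newtons":{"type":"number"}},"required":["deltas"]}

```bash
mkdir -p pics; python3 - <<'E'
from plant import env
import cv2,numpy as np
ims=[]
for c in ["scene","side"]:
    im=env.capture(c); ims.append(im[:,:,::-1])
    for n in ["nest","nest_top","pedal_pad","bolt_nose","tile","board","tile_red","tile_cream"]:
        r=env.place_of(c,n)
        print(c,n,[(np.round(d["position"]).tolist(),round(d["conf"],2)) for d in r[:3]])
    p=env.camera_params(c); print(np.round(p["mtx"]).tolist(),np.round(p["pose"],3).tolist())
cv2.imwrite("pics/a.png",cv2.resize(np.vstack(ims),None,fx=.78,fy=.78)); cv2.imwrite("pics/scene.png",ims[0]);cv2.imwrite("pics/side.png",ims[1])
s=env.observe();print(s["clock"],s["tcp_pos"],s["eef_rot"],env.hold_point_z)
E
```

```text
scene nest [([533.0, 239.0, -2.0], 0.94)]
scene nest_top [([606.0, 205.0, 81.0], 0.97)]
scene pedal_pad [([471.0, 269.0, 58.0], 0.66)]
scene bolt_nose [([434.0, 282.0, 32.0], 0.34)]
scene tile [([527.0, -233.0, -0.0], 0.27)]
scene board [([526.0, -233.0, -3.0], 0.73)]
scene tile_red []
scene tile_cream [([420.0, -697.0, 0.0], 0.86), ([578.0, -604.0, 2.0], 0.55)]
[[352.0, 0.0, 255.0], [0.0, 352.0, 187.0], [0.0, 0.0, 1.0]] [[0.803, -0.35, 0.482, -55.341], [-0.596, -0.472, 0.65, -957.645], [0.001, -0.809, -0.588, 785.822], [0.0, 0.0, 0.0, 1.0]]
side nest [([533.0, 234.0, -1.0], 0.71)]
side nest_top [([605.0, 206.0, 81.0], 0.57)]
side pedal_pad [([468.0, 268.0, 63.0], 0.67)]
side bolt_nose []
side tile [([609.0, 204.0, 71.0], 0.65)]
side board []
side tile_red [([564.0, -176.0, 6.0], 0.46)]
side tile_cream [([420.0, -691.0, 1.0], 0.57), ([620.0, -310.0, 5.0], 0.41), ([582.0, -604.0, 5.0], 0.41)]
[[478.0, 0.0, 254.0], [0.0, 478.0, 189.0], [0.0, 0.0, 1.0]] [[0.116, 0.837, -0.535, 1622.736], [0.993, -0.099, 0.06, -272.751], [-0.003, -0.539, -0.842, 1829.686], [0.0, 0.0, 0.0, 1.0]]
0.9 [ 267.10400181 -619.89066492  231.35318452] [5.48475248e-06 9.79385056e-01 2.02002260e-01 5.71232353e-06] -18.700000000000003
```

View pics/a.png

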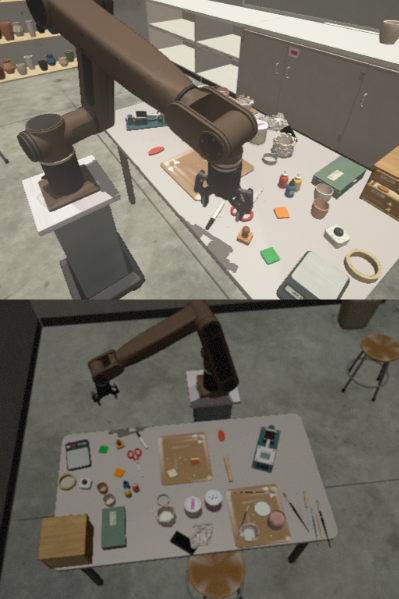

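```bash
python3 - <<'E'
import cv2,numpy as np
a=cv2.imread("pics/side.png")
b=cv2.resize(a[150:275,195:285],None,fx=4.4,fy=4.4,interpolation=2);c=cv2.resize(a[150:275,310:400],None,fx=4.4,fy=4.4,interpolation=2)
cv2.imwrite("pics/b.png",np.hstack([b,c]));print(b.shape)
E
```

```text
(550, 396, 3)
```

View pics/b.png

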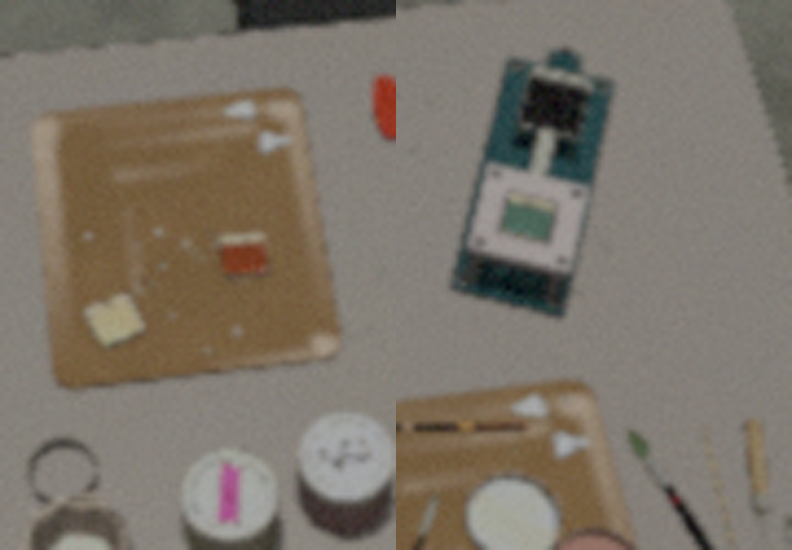

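```bash
cat > h.py <<'E'
from plant import env
import numpy as np
from scipy.spatial.transform import Rotation as R
def pix(c,uv,z,p=None):
    p=p or env.camera_params(c);M=p["mtx"];T=np.array(p["pose"])
    d=T[:3,:3]@np.linalg.solve(M,[uv[0],uv[1],1.]);o=T[:3,3];return o+d*(z-o[2])/d[2]
def rel(target,yaw=None):
    "shift in tool axes (mm) to world target; yaw turn about tool z (deg)"
    s=env.observe();q=s["eef_rot"];r=R.from_quat([q[1],q[2],q[3],q[0]])
    x=r.as_matrix()[:,0];a=np.degrees(np.arctan2(x[1],x[0]))
    print("clock %.2f tcp"%s["clock"],np.round(s["tcp_pos"],1),"yaw %.1f"%a,"F",np.round(s["contact_force"],1),"g",round(s["grip_width"],3),round(s["grasp_force"],1))
    print("tool shift",np.round(r.inv().apply(np.array(target)-s["tcp_pos"]),1), "turn" , None if yaw is None else round(-(yaw-a),1),"z tilt",np.round(r.as_matrix()[:,2],3))
E
python3 - <<'E'
from h import *
f=lambda u,v,x0:(x0+u/4.4,150+v/4.4)
for n,pts,x0,z in [("board",[(35,115),(298,90),(340,352),(60,386)],195,6),("table",[(484,165),(590,185),(575,275),(470,252)],310,82),("teal",[(505,193),(556,203)],310,81),("red",[(218,246),(268,248),(268,275),(220,272)],195,14),("cream",[(86,310),(127,296),(144,324),(105,345)],195,14),("pad",[(530,75),(586,83),(578,135),(523,125)],310,62),("tgt",[(150,190)],195,6)]:
    P=np.array([pix("side",f(*p,x0),z) for p in pts]);print(n,np.round(P[:,:2]).tolist(),P.mean(0).round(1))
rel([500,-200,231],65)
E
```

```text
board [[368.0, -369.0], [369.0, -92.0], [682.0, -90.0], [687.0, -364.0]] [ 526.3 -228.7    6. ]
table [[591.0, 568.0], [625.0, 664.0], [722.0, 617.0], [686.0, 525.0]] [656.  593.4  82. ]
teal [[624.0, 579.0], [641.0, 625.0]] [632.6 602.   81. ]
red [[553.0, -196.0], [562.0, -146.0], [592.0, -150.0], [583.0, -197.0]] [ 572.7 -172.4   14. ]
cream [[611.0, -333.0], [600.0, -291.0], [633.0, -277.0], [652.0, -317.0]] [ 623.8 -304.5   14. ]
pad [[478.0, 658.0], [494.0, 711.0], [555.0, 682.0], [537.0, 631.0]] [515.8 670.7  62. ]
tgt [[474.0, -258.0]] [ 474.3 -257.8    6. ]
clock 0.90 tcp [ 267.1 -619.9  231.4] yaw 23.3 F [-0.2  0.8  0.1] g 1.003 0.0
tool shift [ 380.  -293.5    0.4] turn -41.7 z tilt [ 0. -0. -1.]
```

Request:
step_arm(deltas=[[0.0475,-0.0367,0,0,0,0,0],[0.0475,-0.0367,0,0,0,0,0],[0.0475,-0.0367,0,0,0,0,0],[0.0475,-0.0367,0,0,0,0,0],[0.0475,-0.0367,0,0,0,0,0],[0.0475,-0.0367,0,0,0,0,0],[0.0475,-0.0367,0,0,0,0,0],[0.0475,-0.0367,0,0,0,0,0],[0,0,0,0,0,-10.4,0],[0,0,0,0,0,-10.4,0]])

```text
clock: 2.15
tcp_pos: [500.4, -198.7, 231.5]
eef_rot: [0.0, 0.925, 0.379, 0.0]
contact_force: [0.3, -0.1, -0.7]
grip_width: 0.001
grasp_force: 0.0
```

```bash
python3 - <<'E'
from h import *
f=lambda u,v,x0:(x0+(u-396)/4.4,150+v/4.4)
for n,pts,x0,z in [("table",[(484,165),(590,185),(575,275),(470,252)],310,82),("pad",[(530,75),(586,83),(578,135),(523,125)],310,62)]:
    P=np.array([pix("side",f(*p,x0),z) for p in pts]);print(n,np.round(P[:,:2]).tolist(),P.mean(0).round(1))
rel([540,236,231],65)
E
```

```text
table [[545.0, 180.0], [580.0, 279.0], [678.0, 241.0], [641.0, 147.0]] [610.8 211.6  82. ]
pad [[430.0, 254.0], [446.0, 309.0], [508.0, 286.0], [490.0, 234.0]] [468.5 270.8  62. ]
clock 2.15 tcp [ 500.4 -198.7  231.5] yaw 44.6 F [ 0.3 -0.1 -0.7] g 0.001 0.0
tool shift [ 333.4 -281.8    0.4] turn -20.4 z tilt [ 0. -0. -1.]
```

Request:
step_arm(deltas=[[0.0417,-0.0352,0,0,0,0,0],[0.0417,-0.0352,0,0,0,0,0],[0.0417,-0.0352,0,0,0,0,0],[0.0417,-0.0352,0,0,0,0,0],[0.0417,-0.0352,0,0,0,0,0],[0.0417,-0.0352,0,0,0,0,0],[0.0417,-0.0352,0,0,0,0,0],[0.0417,-0.0352,0,0,0,0,0],[0,0,-0.02,0,0,-10.7,0],[0,0,-0.02,0,0,-10.7,0]])

```text
clock: 3.4
tcp_pos: [543.1, 235.5, 271.4]
eef_rot: [-0.0, 0.839, 0.544, -0.0]
contact_force: [0.8, 0.5, 0.3]
grip_width: -0.001
grasp_force: 0.0
```

```bash
python3 - <<'E'
from h import *
import cv2
p=env.camera_params("wrist");im=env.capture("wrist")
for n in ["nest","nest_top","pedal_pad","bolt_nose","tile"]:
    print(n,[(np.round(d["position"]).tolist(),round(d["conf"],2)) for d in env.place_of("wrist",n)[:2]])
np.savez("w.npz",**p);cv2.imwrite("pics/w.png",im[:,:,::-1])
rel([470,269,90],68)
E
```

```text
nest [([536.0, 242.0, 1.0], 0.87)]
nest_top []
pedal_pad [([468.0, 265.0, 62.0], 0.89)]
bolt_nose []
tile [([608.0, 208.0, 71.0], 0.87), ([536.0, 240.0, 2.0], 0.36)]
clock 3.70 tcp [543.  234.2 270.1] yaw 65.4 F [0.1 0.5 0.1] g -0.001 0.0
tool shift [  1.5 -80.6 180.2] turn -2.6 z tilt [-0.002 -0.    -1.   ]
```

View pics/w.png

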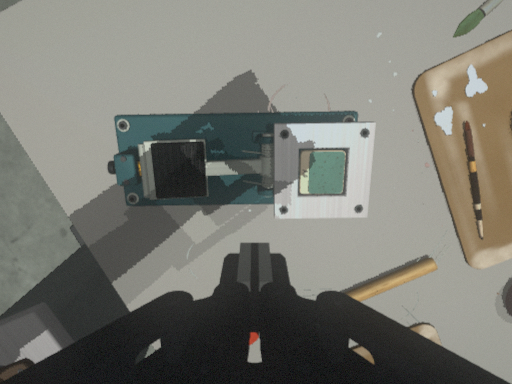

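```bash
python3 - <<'E'
from h import *
p=dict(np.load("w.npz"))
for n,pts,z in [("table",[(275,124),(374,122),(369,219),(274,217)],82),("screws",[(285,134),(364,133),(358,210),(284,209)],82),("base",[(117,116),(357,111),(126,207)],10),("hole",[(299,150),(347,149),(347,196),(298,195)],82),("pad",[(152,142),(206,140),(207,196),(156,199)],62)]:
    P=np.array([pix("",q,z,p) for q in pts]);print(n,np.round(P[:,:2]).tolist(),P.mean(0).round(1))
    d=P[1]-P[0];print(np.degrees(np.arctan2(d[1],d[0])))
    if len(P)==4: d=P[2]-P[3];print(np.degrees(np.arctan2(d[1],d[0]))); d=P[0]-P[3];print(np.degrees(np.arctan2(d[1],d[0]))-90)
E
```

```text
table [[581.0, 272.0], [671.0, 234.0], [634.0, 138.0], [542.0, 182.0]] [607.  206.5  82. ]
-22.94259496717951
-25.351018591207
-23.635535283171393
screws [[586.0, 259.0], [659.0, 228.0], [627.0, 153.0], [555.0, 186.0]] [606.7 206.3  82. ]
-23.358317147882
-24.88558343682713
-23.263739028481652
base [[414.0, 351.0], [678.0, 239.0], [365.0, 247.0]] [485.4 278.9  10. ]
-22.91971897410144
hole [[593.0, 238.0], [638.0, 219.0], [621.0, 172.0], [574.0, 194.0]] [606.7 206.1  82. ]
-22.876789479249094
-25.287779367481715
-23.038883904833753
pad [[454.0, 306.0], [508.0, 285.0], [481.0, 228.0], [427.0, 249.0]] [467.6 267.   62. ]
-21.9724787158607
-20.56137026797879
-25.309634513829593
```

Request:
step_arm(deltas=[[-0.0005,-0.0207,0.0485,0,0,-1.1,0],[-0.0004,-0.0207,0.0485,0,0,0,0],[-0.0004,-0.0207,0.0485,0,0,0,0],[-0.0004,-0.0207,0.0485,0,0,0,0],[0,0,0.006,0,0,0,0],[0,0,0.006,0,0,0,0],[0,0,0.006,0,0,0,0],[0,0,0.006,0,0,0,0],[0,0,0.006,0,0,0,0],[0,0,0.005,0,0,0,0]])

```text
clock: 4.95
tcp_pos: [468.0, 267.2, 44.1]
eef_rot: [-0.0, 0.836, 0.549, 0.001]
contact_force: [-4.8, 1.4, 10.3]
grip_width: 0.002
grasp_force: 5.1
```

Request:
step_arm(deltas=[[0,0,0.003,0,0,0,0],[0,0,0.003,0,0,0,0],[0,0,0.003,0,0,0,0],[0,0,0.002,0,0,0,0],[0,0,0.001,0,0,0,0],[0,0,0.001,0,0,0,0],[0,0,0,0,0,0,0],[0,0,0,0,0,0,0],[0,0,0,0,0,0,0],[0,0,0,0,0,0,0]])

```text
clock: 6.2
tcp_pos: [468.3, 267.2, 33.3]
eef_rot: [-0.0, 0.836, 0.549, 0.001]
contact_force: [-8.0, -0.1, 20.8]
grip_width: 0.002
grasp_force: 10.7
```

Request:
step_arm(deltas=[[0,0,0.001,0,0,0,0],[0,0,0.001,0,0,0,0],[0,0,0.001,0,0,0,0],[0,0,0,0,0,0,0],[0,0,0,0,0,0,0],[0,0,0,0,0,0,0],[0,0,0,0,0,0,0],[0,0,0,0,0,0,0],[0,0,0,0,0,0,0],[0,0,0,0,0,0,0]])

```text
clock: 7.45
tcp_pos: [468.5, 267.2, 33.0]
eef_rot: [-0.0, 0.836, 0.549, -0.0]
contact_force: [-14.4, -2.9, 36.4]
grip_width: -0.003
grasp_force: 18.7
```

Request:
step_arm(deltas=[[0,0,-0.003,0,0,0,0],[0,0,-0.005,0,0,0,0],[0,0,-0.01,0,0,0,0],[0,0,-0.03,0,0,0,0],[0,0,-0.05,0,0,0,0],[0,0,-0.05,0,0,0,0.06],[0,0.025,-0.05,0,0,0,0.066],[0,0.025,-0.02,0,0,0,0.066],[0,0.025,0,0,0,0,0.066],[0,0,0,0,0,0,0.066]])

```text
clock: 8.7
tcp_pos: [537.0, 235.3, 244.4]
eef_rot: [0.0, 0.836, 0.548, 0.0]
contact_force: [0.3, 0.6, -0.8]
grip_width: 0.77
grasp_force: 0.0
```

```bash
python3 - <<'E'
from h import *
import cv2
p=env.camera_params("wrist");im=env.capture("wrist")
for n in ["pedal_pad","tile"]:
    print(n,[(np.round(d["position"]).tolist(),round(d["conf"],2)) for d in env.place_of("wrist",n)[:2]])
np.savez("w.npz",**p);cv2.imwrite("pics/w2.png",im[:,:,::-1])
rel([607,206,110],66.5)
E
```

```text
pedal_pad [([466.0, 268.0, 34.0], 0.89)]
tile [([609.0, 205.0, 83.0], 0.81)]
clock 8.85 tcp [535.  236.4 243.5] yaw 66.6 F [0.5 0.7 0. ] g 0.77 0.0
tool shift [  0.8  78.3 133.4] turn 0.1 z tilt [-0.002 -0.    -1.   ]
```

View pics/w2.png

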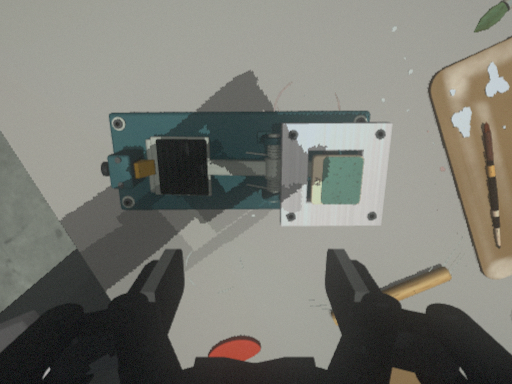

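```bash
python3 - <<'E'
from h import *
p=dict(np.load("w.npz"))
P=np.array([pix("",q,96,p) for q in [(312,156),(364,155),(361,204),(311,205)]]);print(P.round(0),P.mean(0))
P=np.array([pix("",q,82,p) for q in [(281,124),(391,123),(382,226),(281,226)]]);print(P.round(0),P.mean(0))
E
```

```text
[[593. 237.  96.]
 [636. 219.  96.]
 [619. 176.  96.]
 [576. 194.  96.]] [606.30671462 206.64700238  96.        ]
[[579. 272.  82.]
 [671. 233.  82.]
 [634. 140.  82.]
 [541. 180.  82.]] [606.44225488 206.38345081  82.        ]
```

Request:
step_arm(deltas=[[0.0003,0.026,0.02,0,0,0,0.066],[0.0003,0.026,0.03,0,0,0,0.066],[0.0003,0.0255,0.04,0,0,0,0.066],[0,0,0.03,0,0,0,0.066],[0,0,0.013,0,0,0,0.066],[0,0,0,0,0,0,0.066],[0,0,0,0,0,0,0.066],[0,0,0,0,0,0,0.066],[0,0,0,0,0,0,0.066],[0,0,0,0,0,0,0.066]])

```text
clock: 10.1
tcp_pos: [607.5, 206.5, 111.8]
eef_rot: [0.0, 0.836, 0.549, 0.0]
contact_force: [-0.4, -0.2, 0.4]
grip_width: 0.769
grasp_force: 0.0
```

```bash
python3 - <<'E'
from h import *
import cv2
im=env.capture("wrist");cv2.imwrite("pics/w3.png",im[:,:,::-1])
rel([606.5,206.5,86.7],66.7)
E
```

```text
clock 10.15 tcp [607.4 206.5 111.7] yaw 66.6 F [-0.3  0.4  0.2] g 0.772 0.0
tool shift [-0.3 -0.8 25. ] turn -0.1 z tilt [ 0.  0. -1.]
```

View pics/w3.png

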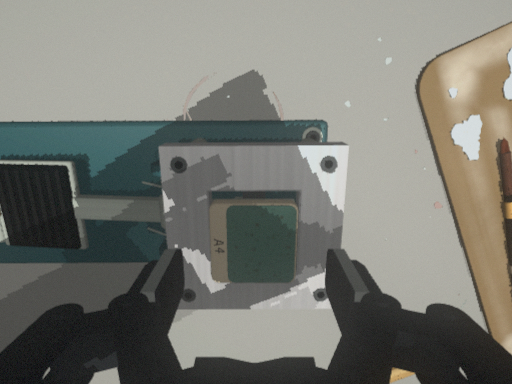

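Request:
step_arm(deltas=[[0,-0.0007,0.012,0,0,0,0.066],[0,0,0.009,0,0,0,0.066],[0,0,0.004,0,0,0,0.066],[0,0,0,0,0,0,0.066],[0,0,0,0,0,0,0.055],[0,0,0,0,0,0,0.05],[0,0,0,0,0,0,0.04],[0,0,0,0,0,0,0.04],[0,0,0,0,0,0,0.04],[0,0,0,0,0,0,0.04]], newtons=40)

```text
clock: 11.4
tcp_pos: [607.1, 206.8, 87.1]
eef_rot: [0.0, 0.836, 0.549, 0.001]
contact_force: [-0.1, 0.9, 3.0]
grip_width: 0.521
grasp_force: 41.2
```

Request:
step_arm(deltas=[[0,0,-0.003,0,0,0,0.04],[0,0,-0.006,0,0,0,0.04],[0,0,-0.01,0,0,0,0.04],[0,0,-0.015,0,0,0,0.04],[0,0,-0.02,0,0,0,0.04],[0,0,-0.02,0,0,0,0.04],[0,0,-0.02,0,0,0,0.04],[0,0,-0.015,0,0,0,0.04],[0,0,-0.01,0,0,0,0.04],[0,0,0,0,0,0,0.04]])

```text
clock: 12.65
tcp_pos: [607.0, 206.8, 206.3]
eef_rot: [0.0, 0.836, 0.549, 0.001]
contact_force: [0.4, 0.2, -0.4]
grip_width: 0.525
grasp_force: 40.8
```

```bash
python3 - <<'E'
from h import *
import cv2
im=env.capture("wrist");cv2.imwrite("pics/w4.png",im[:,:,::-1])
rel([455,-265,206],87)
E
```

```text
clock 12.70 tcp [606.5 206.7 205.3] yaw 66.6 F [ 0.8  0.4 -0.9] g 0.523 40.8
tool shift [-493.1   48.2   -0.7] turn -20.4 z tilt [-0. -0. -1.]
```

View pics/w4.png

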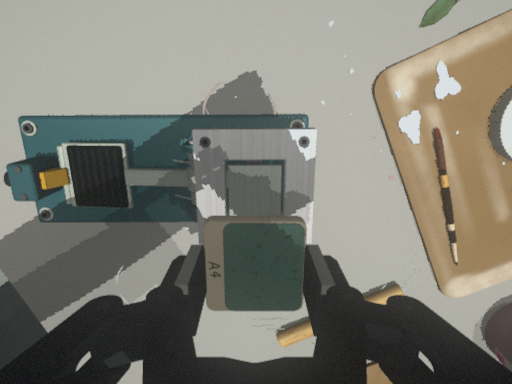

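Request:
step_arm(deltas=[[-0.015,0.0015,0,0,0,0,0.04],[-0.03,0.003,0,0,0,0,0.04],[-0.045,0.0044,0,0,0,0,0.04],[-0.055,0.0054,0,0,0,0,0.04],[-0.055,0.0054,0,0,0,0,0.04],[-0.055,0.0054,0,0,0,0,0.04],[-0.055,0.0054,0,0,0,0,0.04],[-0.045,0.0044,0,0,0,0,0.04],[-0.03,0.003,0,0,0,0,0.04],[-0.015,0.0015,0,0,0,0,0.04]])

```text
clock: 13.95
tcp_pos: [482.6, -177.5, 204.5]
eef_rot: [-0.001, 0.836, 0.548, -0.0]
contact_force: [0.0, -0.5, -0.4]
grip_width: 0.526
grasp_force: 40.8
```

```bash
python3 - <<'E'
from h import *
rel([455,-265,106],90)
E
```

```text
clock 13.95 tcp [ 482.6 -177.5  204.5] yaw 66.5 F [ 0.  -0.5 -0.4] g 0.526 40.8
tool shift [-91.2   9.8  98.5] turn -23.5 z tilt [-0.001  0.001 -1.   ]
```

Request:
step_arm(deltas=[[-0.015,0.0017,0.005,0,0,0,0.04],[-0.03,0.003,0.01,0,0,0,0.04],[-0.03,0.003,0.01,0,0,0,0.04],[-0.0152,0.002,0.01,0,0,0,0.04],[0,0,0.005,0,0,-4,0.04],[0,0,0,0,0,-7,0.04],[0,0,0,0,0,-7,0.04],[0,0,0,0,0,-5.5,0.04],[0,0,0,0,0,0,0.04],[0,0,0,0,0,0,0.04]])

```text
clock: 15.2
tcp_pos: [457.1, -262.3, 165.0]
eef_rot: [-0.0, 0.707, 0.707, 0.0]
contact_force: [0.1, 0.2, -0.7]
grip_width: 0.529
grasp_force: 40.8
```

```bash
python3 - <<'E'
from h import *
import cv2
p=env.camera_params("wrist");im=env.capture("wrist")
for n in ["tile_red","tile_cream","board"]:
    print(n,[(np.round(d["position"]).tolist(),round(d["conf"],2)) for d in env.place_of("wrist",n)[:3]])
np.savez("w.npz",**p);cv2.imwrite("pics/w5.png",im[:,:,::-1])
rel([455,-265,8],90)
E
```

```text
tile_red [([566.0, -175.0, 9.0], 0.6)]
tile_cream [([620.0, -310.0, 3.0], 0.87)]
board [([525.0, -235.0, 2.0], 0.74)]
clock 15.40 tcp [ 457.1 -262.6  165.3] yaw 90.1 F [-0.2 -0.2 -0.9] g 0.523 40.8
tool shift [ -2.4  -2.1 157.3] turn 0.1 z tilt [-0.  0. -1.]
```

View pics/w5.png

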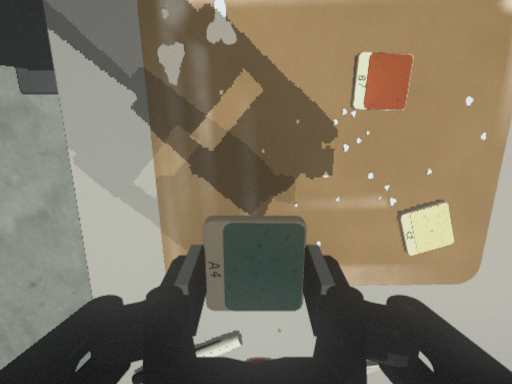

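Request:
step_arm(deltas=[[-0.002,-0.002,0.01,0,0,0,0.04],[0,0,0.02,0,0,0,0.04],[0,0,0.03,0,0,0,0.04],[0,0,0.03,0,0,0,0.04],[0,0,0.03,0,0,0,0.04],[0,0,0.02,0,0,0,0.04],[0,0,0.01,0,0,0,0.04],[0,0,0.003,0,0,0,0.04],[0,0,0,0,0,0,0.04],[0,0,0,0,0,0,0.04]])

```text
clock: 16.65
tcp_pos: [455.7, -265.2, 13.3]
eef_rot: [0.001, 0.706, 0.708, 0.0]
contact_force: [0.8, 1.0, -0.3]
grip_width: 0.52
grasp_force: 40.8
```

Request:
step_arm(deltas=[[0,0,0.002,0,0,0,0.04],[0,0,0.0015,0,0,0,0.04],[0,0,0.001,0,0,0,0.04],[0,0,0.001,0,0,0,0.04],[0,0,0.0005,0,0,0,0.04],[0,0,0.0005,0,0,0,0.04],[0,0,0.0005,0,0,0,0.04],[0,0,0,0,0,0,0.04],[0,0,0,0,0,0,0.04],[0,0,0,0,0,0,0.04]])

```text
clock: 17.9
tcp_pos: [455.1, -264.7, 5.3]
eef_rot: [-0.0, 0.706, 0.708, 0.0]
contact_force: [-0.4, 0.0, -0.5]
grip_width: 0.526
grasp_force: 40.8
```

Request:
step_arm(deltas=[[0,0,0.0003,0,0,0,0.04],[0,0,0,0,0,0,0.04],[0,0,0.0003,0,0,0,0.04],[0,0,0,0,0,0,0.04],[0,0,0.0002,0,0,0,0.04],[0,0,0,0,0,0,0.04],[0,0,0.0002,0,0,0,0.04],[0,0,0,0,0,0,0.04],[0,0,0,0,0,0,0.04],[0,0,0,0,0,0,0.04]])

```text
clock: 19.15
tcp_pos: [455.1, -264.7, 5.0]
eef_rot: [-0.0, 0.706, 0.708, -0.0]
contact_force: [-2.2, 1.6, 7.4]
grip_width: 0.523
grasp_force: 41.6
```

Request:
step_arm(deltas=[[0,0,-0.0003,0,0,0,0.046],[0,0,0,0,0,0,0.048],[0,0,0,0,0,0,0.05],[0,0,0,0,0,0,0.054],[0,0,0,0,0,0,0.06],[0,0,0,0,0,0,0.066],[0,0,0,0,0,0,0.066],[0,0,0,0,0,0,0.066],[0,0,-0.003,0,0,0,0.066],[0,0,-0.006,0,0,0,0.066]], newtons=20)

```text
clock: 20.4
tcp_pos: [454.9, -264.6, 13.8]
eef_rot: [-0.0, 0.706, 0.708, -0.0]
contact_force: [-0.5, -0.4, 0.3]
grip_width: 0.773
grasp_force: 0.0
```

Request:
step_arm(deltas=[[0,0,-0.015,0,0,0,0.066],[0,0,-0.03,0,0,0,0.066],[0,0,-0.04,0,0,0,0.066],[0,0,-0.04,0,0,0,0.066],[0,0,-0.04,0,0,0,0.066],[-0.02,0,-0.02,0,0,0,0.066],[-0.04,0,0,0,0,0,0.066],[-0.03,0,0,0,0,0,0.066],[0,0,0,0,0,0,0.066],[0,0,0,0,0,0,0.066]])

```text
clock: 21.65
tcp_pos: [455.1, -354.1, 199.0]
eef_rot: [-0.0, 0.706, 0.708, 0.0]
contact_force: [-0.2, 1.4, 0.3]
grip_width: 0.773
grasp_force: 0.0
```

```bash
python3 - <<'E'
from h import *
import cv2
im=env.capture("wrist")
for n in ["tile","tile_red","tile_cream"]:
    print(n,[(np.round(d["position"]).tolist(),round(d["conf"],2)) for d in env.place_of("wrist",n)[:3]])
im2=env.capture("side");print([d["position"] for d in env.place_of("side","pedal_pad")])
c=cv2.resize(im2[150:275,195:400],(512,312),interpolation=2)
cv2.imwrite("pics/f.png",cv2.resize(np.vstack([im,c])[:,:,::-1],None,fx=.85,fy=.85))
rel([455,-265,8],90)
E
```

```text
tile [([459.0, -264.0, 4.0], 0.72)]
tile_red []
tile_cream [([623.0, -307.0, 4.0], 0.79)]
[[463.4, 268.5, 38.3]]
clock 21.95 tcp [ 455.4 -354.   198.7] yaw 90.2 F [-0.4  0.9 -1. ] g 0.768 0.0
tool shift [ 8.900e+01 -1.000e-01  1.907e+02] turn 0.2 z tilt [-0.  0. -1.]
```

View pics/f.png

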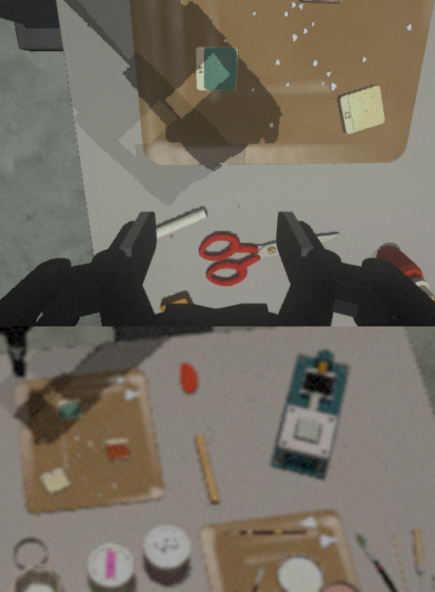

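The pictures show the teal tile lying flat, face up, on the board and clear of the other two tiles. The pedal is still caught down with the lift plate raised, and the arm is clear.

```bash
python3 -c "
from plant import env
print(env.close_job())"
```

```text
the job is handed in; nothing more can be done
None
```

The job is handed in: the pedal is caught down, and the teal tile lies face up on the ware board, well inside its edge and clear of the red and cream tiles, which show no sign of having moved; it took about 22 s of the 48 s allowed.

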